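Run the thread ring gauge down a stand stud and back it off

ROBOT

A 6-joint arm with a two-finger parallel gripper is mounted at the origin on the work surface. World frame = base frame: x ahead of the robot, y to its left, z up, the work surface at z = 0. Lengths are in m, angles in rad, forces in N, time in s.
With the tool pointing down it reaches from about 0.35 to 0.95 m from the base axis. Payload 17.4 kg.
Tool frame: the origin (TCP) lies between the finger pads; the fingertips stand 22 mm ahead of it and the grasp point (between the pads) lies 3 mm ahead of it; x points along the fingers, y is the direction in which the jaws open and shut, and the axes are right-handed (so a half turn about x gives the same grasp; the last joint's range is limited). The gripper opens to 93 mm and grips with 3 to 60 N. Pads are 15 mm wide; open, the fingers measure 128 mm over their backs; the gripper's body (75 mm by 188 mm) begins 65 mm behind the grasp point.
Start: joints at [-1.204, 0.116, 1.442, -0, 1.584, -0.038], TCP at [0.266, -0.62, 0.241] pointing down, gripper open.
Joint ranges: [-2.83, 2.83], [-0.83, 2.19], [0.07, 2.5], [-1.14, 4.28], [0.01, 3], [-2.97, 2.97]. Speed limits (rad/s): [1.89, 1.89, 2.22, 3.14, 3.14, 3.14].

INTERFACE

Orientations are given as [roll, pitch, yaw] about the fixed x, y, z axes, in that order (R = Rz(yaw) Ry(pitch) Rx(roll)).
In Python, from cell import sense, eyes, workorder gives the robot as it stands.
- The arm moves only by the tool step_arm, never from a script. Its argument "increments" is text: rows parted by semicolons, each of 5 numbers parted by spaces: the shift along the tool's x, y, z in m, then the turn about the tool's x in degrees, then the opening, from 0 (shut) to 1 (fully open). In form: tx ty tz roll jaw; .... A call has 1 to 12 rows; each row is the pose to reach, as a shift and turn from the pose measured when the call began, along the tool's axes at that moment; what a row does not reach only later rows make up. A row lasts 1/12 s, in which the tool goes at most 41.7 mm and 7.16 degrees, less where a joint would pass 70% of its speed; a pose out of reach is approached as far as the arm can. A call with a gripper value outside its range is refused whole. The fingers move at their own pace and stop on an object; "squeeze" is the grip in N (left out, the last holds). Time passes only in rows, so rows that repeat a pose let the fingers close. It gives the time, the measured TCP pose, the force and the opening at its end, in the units of the state.
- sense(): the state, without advancing time (a new reading comes with each control period).
- eyes.snapshot(name): name is "scene" or "top" or "wrist"; returns a dict with "frame" (420x560x3 uint8, red, green, blue), "fx", "fy", "cx", "cy" (pixels), "R" (3x3) and "t" (3): a world point X has camera coordinates R X + t. Camera axes: x right, y down, z forward; pixel columns grow to the right and rows downward; lengths in m; the calibration is good to about 2 mm. A picture is of the moment at which its call begins. There is no depth.
- workorder.finish_job(): hands the job in, once; it reports no verdict.
The state is a dict: "time": time; "qpos": joint angles; "joint_velocities": joint speeds; "effort": joint torques, N m; "tcp_pos": TCP position; "ee_rot": TCP orientation; "wrist_force": force on the tool from outside, world axes, zero at the start; "wrist_torque": the same for the moment, N m; "grip_width": opening from 0.0 (shut) to 1.0 (fully open).
Only numpy, scipy, OpenCV 4.12 (cv2) and the standard library are available. Lean on these libraries where they do the work, as an engineer would, in place of code of your own. Each camera call takes 0.05 s, during which the arm holds its last target. There are 200 camera calls.

TASK

Check the thread of the support-stand base with the green-banded ring gauge: screw the gauge onto the upright stud (clockwise seen from above) until you feel it come up firmly against its stop, without forcing it. Then turn it back a quarter turn so that it is left sitting free on the thread, clear of the stop, and let go. Leave the red-banded gauge and everything else on the bench where it is.

Things in the scene. Friction and masses are not known exactly. Their poses are not given: they have to be found in the camera images.
- gauge: thread ring gauge with GREEN band and rim, a loose steel ring on the wooden rest: outside diameter 56 mm, height 40 mm, bore 37 mm, about 0.25 kg. Origin: centre of its underside; z is its axis, up. Upper half knurled. Three brass thread pins 4 mm thick reach inward to 12.5 mm from the axis, 120 degrees apart (one on +x), 6 mm above the underside.
- stand: fixed grey stand base plate 150 x 170 x 14 mm with the upright stud at its centre. Origin: centre of its underside, on the bench; z up along the stud. A dark steel cup (inside diameter 64, outside 76 mm, rim 34 mm above the origin) surrounds the foot of the stud; the gauge sinks into it, so grip the gauge by its upper 22 mm.
- thread (a point): the stud's axis at the top of its thread, 58 mm above the stand's underside. Right-hand, three starts, 33 mm outside, 22 mm core: a clockwise turn sinks the gauge 30 mm; axial play 2 mm, radial 1.5. Does not run down by itself. Lowered on, the gauge rests with its underside 46 to 56 mm above the stand's underside; if its pins catch on the ribs' ends, lift, turn back 0.5 rad and lower again.
- tip (a point): the coned tip of the stud, 74 mm above the stand's underside, on its axis. The gauge's stop, a hard ring down in the cup, meets the gauge's underside 22 to 30 mm above the stand's underside, where exactly is not known (half to one and a quarter turns after lowering on): feel for it. It is stiff: turning on 0.4 rad past first contact is already too hard.
- rest: fixed wooden gauge rest 100 x 260 x 12 mm; origin: centre of its underside, long side along its y. One gauge stands on each half of it, 65 mm from the middle; which is which varies.
- spare: gauge with RED band and rim, 56 mm outside diameter and 40 mm high like the green one, but without thread pins; loose on the other half of the rest. Not to be used or moved.
- beaker: loose glass beaker, 70 mm across, 95 mm high; origin: centre of its underside. Bystander.
- reagent: loose amber bottle, 68 mm across, 160 mm high; origin: centre of its underside. Bystander.
- jar: loose white jar, 60 mm across, 80 mm high; origin: centre of its underside. Bystander.
- bosshead: loose red clamp boss, about 90 x 28 x 28 mm; origin: under the middle of its red block. Bystander.
- driver: loose screwdriver lying on the bench. Bystander.
- dish: loose white shallow dish, 90 mm across, 20 mm high; origin: centre of its underside. Bystander.
Things that resemble listed ones, but are neither listed nor needed, are in the scene too. There is more than one size of the gauge; the one meant has the size given above.

How it is judged:
On the way, in this order (a step that is already met when the one before it is completed fails the run):
1. the green gauge is screwed onto the stud's thread (underside less than 42 mm above the stand's underside, on the axis, upright) (z of gauge in the frame of stand below 0.042 m and horizontal distance between gauge and stand below 0.004 m and angle between gauge's own z axis and vertical below 0.12 rad), for 0.1 s.
2. the gauge is run down against its stop inside the cup, pressing on it with at least 3 N (contact force between gauge and stop above 3 N and horizontal distance between gauge and stand below 0.004 m and angle between gauge's own z axis and vertical below 0.12 rad), for 0.1 s.
At the end, for the whole second after the job is handed in: The green gauge sits on the stud's thread, within 4 mm of its axis and upright within 0.12 rad, 2.5 to 10.5 mm above the point where it met the stop (about an eighth to three eighths of a turn back; a quarter is 7.5 mm less up to 2 mm of play), released and at rest (horizontal distance between gauge and stand below 0.004 m and angle between gauge's own z axis and vertical below 0.12 rad and z of gauge in the frame of stop between 0.0085 and 0.0165 m and linear speed of gauge below 0.02 m/s and angular speed of gauge below 0.2 rad/s and contact force between the fingers and gauge below 0.1 N); the robot touches nothing.
It fails at once if the gauge is forced: more than 30 N between it and the stand with its stop (contact force between gauge and stand above 30 N).
It fails at once if a bystander is moved more than 25 mm (distance of any of spare, beaker, reagent, jar, bosshead, driver, dish from where it was at the start of the episode above 0.025 m).
It also fails if it takes over 72 s, if anything falls off the work surface, if the arm or the gripper's body presses on something with over 40 N, if the wrist force passes 120 N, or if a joint passes its speed limit or range.

## Working session

There is one attempt and no reset: what is moved stays moved. The work goes in short steps, Python scripts to look and compute and a tool call to move; the robot and the scene stay as the last step left them, time stands still between calls to the robot, and variables do not carry over. Pictures are saved under pics/ and viewed, about 8 in all and at most 12, crops included, and the job is handed in when it is done.

Besides the shell and the picture viewer there is one more tool, called after ">>>" by a JSON object that holds its "api" and its "payload", one argument or row to a line. step_arm: Moves the arm, as the interface text tells. Its arguments: {"type":"object","properties":{"increments":{"type":"string"},"squeeze":{"type":"number"}},"required":["increments"]}

```bash
mkdir -p pics
cat > h.py <<'E'
import numpy as np, cv2
from cell import sense, eyes, workorder
def snap(n,f):
    s=eyes.snapshot(n); cv2.imwrite(f,cv2.cvtColor(s["frame"],cv2.COLOR_RGB2BGR)); return s
def ray(s,u,v,z):
    R=np.array(s["R"]);t=np.array(s["t"]);c=-R.T@t
    d=R.T@np.array([(u-s["cx"])/s["fx"],(v-s["cy"])/s["fy"],1]); return c+d*(z-c[2])/d[2]
def proj(s,X):
    p=np.array(s["R"])@np.array(X)+np.array(s["t"]); return s["fx"]*p[0]/p[2]+s["cx"],s["fy"]*p[1]/p[2]+s["cy"]
E
python3 - <<'E'
from h import *
import pickle
a=snap("top","pics/top0.png"); b=snap("scene","pics/scene0.png")
pickle.dump((a,b),open("s0.pkl","wb")); print(sense())
for s in(a,b): print(-np.array(s["R"]).T@np.array(s["t"]),s["fx"])
E
```

```text
{'time': 0.1, 'qpos': array([-1.20382623e+00,  1.16430780e-01,  1.44216008e+00, -3.22895486e-05,
        1.58398935e+00, -3.77958366e-02]), 'joint_velocities': array([ 0.00113338, -0.00087112, -0.00291795, -0.00179604, -0.00107361,
        0.00013127]), 'effort': array([ 1.88474383e-03, -7.22890306e+01, -6.23869371e+01,  7.82213034e-02,
        2.26877164e-02, -7.03432465e-05]), 'tcp_pos': array([ 0.26575122, -0.62032634,  0.2400077 ]), 'ee_rot': array([-1.57590991,  1.56980824,  1.97044826]), 'wrist_force': array([0.28790546, 0.09574797, 0.08834202]), 'wrist_torque': array([0.02913469, 0.05299321, 0.00013021]), 'grip_width': 0.9999257367261056}
[ 0.43015856 -0.00416061  1.31498584] 422.8470298160642
[1.12648718 0.33171874 0.79783827] 426.5721325359077
```

View pics/top0.png

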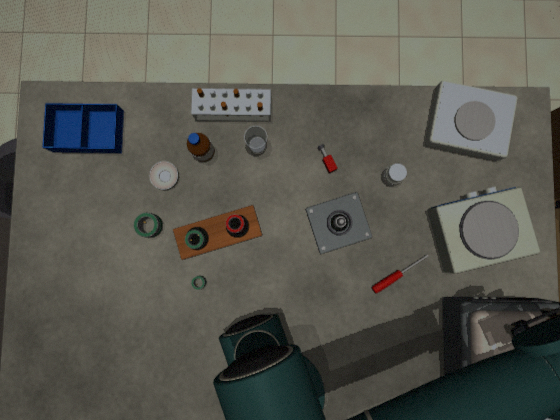

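View pics/scene0.png

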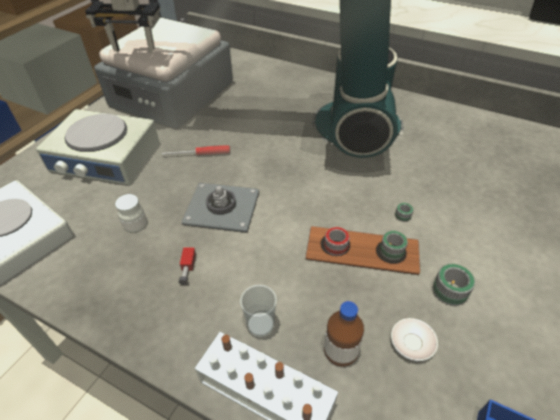

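The scene holds these green candidates in the top view:
- (196,238): on the rest, medium size.
- (148,225): on the bench, larger.
- (200,283): on the bench, small.

The red one at (236,225) is the spare. I choose (196,238), since it is on the rest. The stud is at (340,222). Next I measure these and check the choice in a crop.

Run:
```python
from h import *
import pickle
from scipy.spatial.transform import Rotation as Ro
a,b=pickle.load(open("s0.pkl","rb"))
def green(s):
    hsv=cv2.cvtColor(s["frame"],cv2.COLOR_RGB2HSV)
    return cv2.inRange(hsv,(60,60,30),(90,255,255))
for s,nm,boxes in((a,"top",[(180,222,35,35),(130,208,36,36),(190,272,20,20)]),(b,"scene",[(375,226,38,38)])):
    m=green(s)
    for x,y,w,h in boxes:
        p=cv2.findNonZero(m[y:y+h,x:x+w])
        if p is None: continue
        p=p+np.array([x,y]); bx=cv2.boundingRect(p); c,r=cv2.minEnclosingCircle(p)
        print(nm,len(p),bx,c,r,ray(s,*c,.052),"diam52",2*r*(1.315-.052)/s["fx"] if nm=="top" else "")
# plate top-plane outline (top view): grey-blue
f=a["frame"]; hsv=cv2.cvtColor(f,cv2.COLOR_RGB2HSV)
crop=f[185:260,300:375]; print(hsv[205,320],hsv[205,300],hsv[240,325])
# plate corners as seen by screws (top): approx pixels, mean at z=.014
for uv in[(340,222),(196,238),(236,225)]: print(uv,ray(a,*uv,.05))
R=Ro.from_euler("xyz",sense()["ee_rot"]).as_matrix(); print(R.round(3))
big=np.hstack([cv2.resize(f[205:265,165:245],(400,300),interpolation=2),cv2.resize(f[190:255,300:380],(400,325),interpolation=2)[:300]])
bb=b["frame"]; big2=np.hstack([cv2.resize(bb[220:280,340:420],(400,300),interpolation=2),cv2.resize(bb[175:235,180:260],(400,300),interpolation=2)])
cv2.imwrite("pics/crop1.png",np.vstack([big,big2])[:,:,::-1])
```

```text
top 139 (185, 230, 20, 19) (194.5, 239.0) 10.062405586242676 [0.45908849 0.2587591  0.052     ] diam52 0.060110713138757314
top 219 (134, 213, 27, 24) (147.1409454345703, 224.9765167236328) 13.473915100097656 [0.49877052 0.40234785 0.052     ] diam52 0.0804903597351783
top 65 (192, 276, 13, 13) (197.5, 281.8636474609375) 6.828871726989746 [0.33264599 0.24555031 0.052     ] diam52 0.04079425599815523
scene 86 (384, 232, 22, 16) (394.5, 240.0) 11.236202239990234 [0.46626177 0.25951555 0.052     ] diam52 
[75 11 93] [ 26  33 108] [90  8 95]
(340, 222) [ 0.51689225 -0.1753568   0.05      ]
(196, 238) [0.46219137 0.25478383 0.05      ]
(236, 225) [0.50300351 0.13602791 0.05      ]
[[-0.     0.394 -0.919]
 [ 0.001 -0.919 -0.394]
 [-1.    -0.001 -0.   ]]
```

View pics/crop1.png

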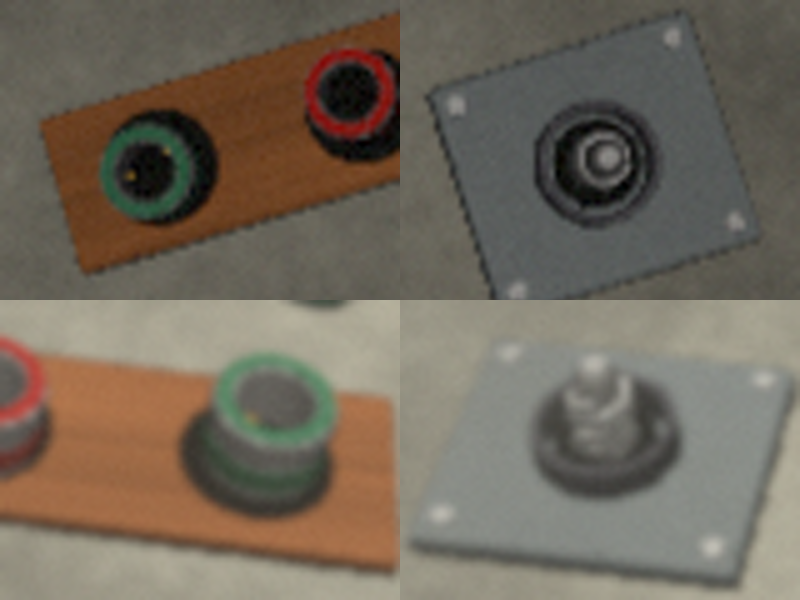

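The crop shows the green-rimmed ring on the rest with brass pins inside, and its measured diameter of about 60 mm fits. The decoys measure 80 and 41 mm. I move above the gauge and wind the wrist back on the way, which leaves stroke for the clockwise turn.

>>> {"api": "step_arm", "payload": {
  "increments": "0 -0.732 -0.524 -80 1;0 -0.732 -0.524 -80 1;0 -0.732 -0.524 -80 1;0 -0.732 -0.524 -80 1;0 -0.732 -0.524 -80 1;0 -0.732 -0.524 -80 1;0 -0.732 -0.524 -80 1;0 -0.732 -0.524 -80 1;0 -0.732 -0.524 -80 1;0 -0.732 -0.524 -80 1;0 -0.732 -0.524 -80 1;0 -0.732 -0.524 -80 1"
}}

```text
time: 1.1
tcp_pos: [0.3728, -0.1302, 0.2407]
ee_rot: [2.882, 1.57, 1.549]
wrist_force: [0.6, 0.3, -0.4]
grip_width: 0.998
```

```bash
cat >> h.py <<'E'
from scipy.spatial.transform import Rotation as Ro
def st(): 
    s=sense(); print("t",round(s["time"],2),"tcp",np.round(s["tcp_pos"],4),"q",np.round(s["qpos"],2),"F",np.round(s["wrist_force"],1),"M",np.round(s["wrist_torque"],2),"g",round(s["grip_width"],3)); return s
def rel(p):
    s=st(); R=Ro.from_euler("xyz",s["ee_rot"]).as_matrix(); print("tool shift",np.round(R.T@(np.array(p)-s["tcp_pos"]),4), "toolz",R[:,2].round(3))
E
python3 -c "
from h import *
rel([.459,.259,.2])"
```

```text
t 1.1 tcp [ 0.3728 -0.1302  0.2407] q [-0.4  -0.53  1.99  0.    1.68 -0.64] F [ 0.6  0.3 -0.4] M [-0.04 -0.06 -0.04] g 0.998
tool shift [ 0.041   0.1755 -0.3579] toolz [ 0.236 -0.972 -0.001]
```

>>> {"api": "step_arm", "payload": {
  "increments": "0.03 0.1755 -0.358 -84 1;0.03 0.1755 -0.358 -84 1;0.03 0.1755 -0.358 -84 1;0.03 0.1755 -0.358 -84 1;0.03 0.1755 -0.358 -84 1;0.03 0.1755 -0.358 -84 1;0.03 0.1755 -0.358 -84 1;0.03 0.1755 -0.358 -84 1;0.03 0.1755 -0.358 -84 1;0.03 0.1755 -0.358 -84 1;0.03 0.1755 -0.358 -84 1;0.03 0.1755 -0.358 -84 1"
}}

```text
time: 2.1
tcp_pos: [0.4587, 0.2606, 0.2099]
ee_rot: [3.04, 1.569, -3.101]
wrist_force: [-0.2, -0.8, 1.4]
grip_width: 1.002
```

```bash
python3 -c "
from h import *
s=snap('wrist','pics/w1.png'); rel([.459,.259,.05])
print(proj(s,[.459,.259,.052]),-np.array(s['R']).T@np.array(s['t']),np.round(s['R'],3),s['fx'])
import pickle; pickle.dump(s,open('w1.pkl','wb'))"
```

```text
t 2.15 tcp [0.4587 0.2599 0.2102] q [ 0.47 -0.2   1.8   0.    1.55 -1.25] F [-0.1  0.2  0.1] M [ 0.06 -0.22 -0.  ] g 1.005
tool shift [ 0.1602 -0.0009  0.0003] toolz [ 0.989  0.147 -0.001]
(np.float64(283.7484227077438), np.float64(201.89701030577783)) [0.3803755  0.24881449 0.35317158] [[-0.143  0.99  -0.   ]
 [ 0.948  0.137  0.286]
 [ 0.283  0.04  -0.958]] 305.9732529570862
```

View pics/w1.png

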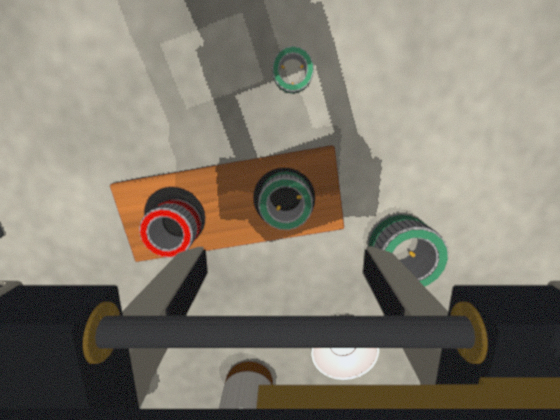

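The wrist view shows the green gauge at (285,202), with the red spare at (167,230) and the large decoy at (410,250). I now refine the gauge centre from its rim.

Run:
```python
from h import *
import pickle
s=pickle.load(open("w1.pkl","rb"))
hsv=cv2.cvtColor(s["frame"],cv2.COLOR_RGB2HSV); m=cv2.inRange(hsv,(65,110,40),(90,255,255))
m[:, :245]=0;m[:,325:]=0;m[:160]=0;m[240:]=0
p=cv2.findNonZero(m).reshape(-1,2).astype(float)
W=np.array([ray(s,u,v,.052)[:2] for u,v in p]); 
c,r=cv2.minEnclosingCircle(W.astype(np.float32)); print(len(p),"enc",c,r)
from scipy.optimize import least_squares
q=least_squares(lambda a:np.hypot(*(W-a[:2]).T)-a[2],[*c,.023],loss="soft_l1",f_scale=.003).x; print("mean circle",q)
print(cv2.boundingRect(p.astype(np.int32)))
rel([q[0],q[1],.05])
```

```text
565 enc (0.4572851359844208, 0.26004159450531006) 0.02916857786476612
mean circle [0.46124364 0.26079241 0.02305263]
(261, 172, 50, 56)
t 2.15 tcp [0.4587 0.2599 0.2102] q [ 0.47 -0.2   1.8   0.    1.55 -1.25] F [-0.1  0.2  0.1] M [ 0.06 -0.22 -0.  ] g 1.005
tool shift [0.1602 0.0005 0.0028] toolz [ 0.989  0.147 -0.001]
```

>>> {"api": "step_arm", "payload": {
  "increments": "0.035 0.0005 0.003 -7 1;0.07 0.0005 0.003 -14 1;0.1 0.0005 0.003 -21 1;0.125 0.0005 0.003 -28 1;0.145 0.0005 0.003 -35 1;0.155 0.0005 0.003 -35 1;0.16 0.0005 0.003 -35 1;0.16 0.0005 0.003 -35 1;0.16 0.0005 0.003 -35 1"
}}

```text
time: 2.9
tcp_pos: [0.4619, 0.261, 0.0513]
ee_rot: [1.281, 1.57, 2.036]
wrist_force: [0.8, -1.5, 0.9]
grip_width: 1.002
```

>>> {"api": "step_arm", "payload": {
  "increments": "0 0 0 0 0.8;0 0 0 0 0.5;0 0 0 0 0.4;0 0 0 0 0.4;0 0 0 0 0.4;0 0 0 0 0.4;0 0 0 0 0.4;0 0 0 0 0.4",
  "squeeze": 25
}}

```text
time: 3.57
tcp_pos: [0.4619, 0.2611, 0.0514]
ee_rot: [1.22, 1.57, 1.974]
wrist_force: [-1.2, -0.0, 2.9]
grip_width: 0.604
```

```bash
python3 -c "
from h import *
rel([.516,-.174,.2])"
```

```text
t 3.57 tcp [0.4619 0.2611 0.0514] q [ 0.47 -0.08  1.96  0.    1.27 -1.86] F [-1.2 -0.   2.9] M [0.26 0.22 0.05] g 0.604
tool shift [-0.1489 -0.354  -0.2585] toolz [0.729 0.685 0.   ]
```

>>> {"api": "step_arm", "payload": {
  "increments": "-0.03 0 0 0 0.4;-0.065 0 0 0 0.4;-0.1 0 0 0 0.4;-0.125 -0.03 -0.02 0 0.4;-0.13 -0.06 -0.045 0 0.4;-0.13 -0.09 -0.065 0 0.4;-0.13 -0.12 -0.088 0 0.4;-0.13 -0.15 -0.11 0 0.4;-0.13 -0.18 -0.132 0 0.4;-0.13 -0.21 -0.154 0 0.4;-0.13 -0.24 -0.176 0 0.4;-0.13 -0.27 -0.198 0 0.4"
}}

```text
time: 4.57
tcp_pos: [0.5022, -0.0733, 0.1809]
ee_rot: [1.435, 1.57, 2.189]
wrist_force: [0.3, 0.2, -2.4]
grip_width: 0.598
```

>>> {"api": "step_arm", "payload": {
  "increments": "0 -0.03 -0.02 0 0.4;0 -0.055 -0.04 0 0.4;0 -0.075 -0.054 0 0.4;0 -0.084 -0.06 0 0.4;0 -0.084 -0.06 0 0.4;0 -0.084 -0.06 0 0.4"
}}

```text
time: 5.07
tcp_pos: [0.5158, -0.1754, 0.1803]
ee_rot: [1.635, 1.569, 2.389]
wrist_force: [0.4, 0.2, -1.9]
grip_width: 0.603
```

```bash
python3 -c "
from h import *
import pickle
s=snap('wrist','pics/w2.png'); t=snap('scene','pics/s2.png'); o=snap('top','pics/t2.png'); rel([.516,-.174,.2])
pickle.dump((s,t,o),open('w2.pkl','wb'))
cv2.imwrite('pics/c2.png',np.hstack([cv2.resize(s['frame'],(480,360)),cv2.resize(t['frame'][120:240,160:266],(320,360))])[:,:,::-1])
"
```

```text
t 5.22 tcp [ 0.5159 -0.1745  0.1808] q [-0.37 -0.15  1.8   0.    1.49 -2.7 ] F [ 0.   0.5 -3. ] M [ 0.11 -0.1   0.07] g 0.602
tool shift [-0.0192  0.0003  0.0004] toolz [0.728 0.686 0.   ]
```

View pics/c2.png

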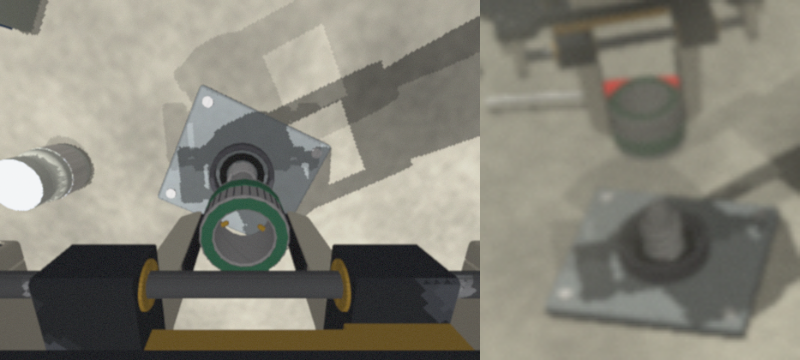

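The wrist picture shows the gauge held with its rim centred near (285,274) in full-size pixels. The stand is ahead at about (282,205), with two plate screws visible. I now measure the gauge and stand axes, using the screws and the rim.

Run:
```python
from h import *
import pickle
from scipy.optimize import least_squares
a,b=pickle.load(open("s0.pkl","rb")); s,t,o=pickle.load(open("w2.pkl","rb"))
def screws(S,box,k):
    x,y,w,h=box; g=cv2.cvtColor(S["frame"],cv2.COLOR_RGB2GRAY)[y:y+h,x:x+w]
    th=cv2.morphologyEx(g,cv2.MORPH_TOPHAT,np.ones((k,k),np.uint8))
    n,l,st_,c=cv2.connectedComponentsWithStats((th>35).astype(np.uint8))
    return [(c[i]+[x,y],st_[i,4]) for i in range(1,n)]
def show(n,S,box,k):
    P=screws(S,box,k)
    for c,ar in P: print(n,c.round(1),ar,ray(S,*c,.0145)[:2].round(4))
show("top",a,(300,190,75,66),7); show("scene",b,(180,178,84,56),7); show("wrist",s,(175,90,230,170),17)
hsv=cv2.cvtColor(s["frame"],cv2.COLOR_RGB2HSV); m=cv2.inRange(hsv,(65,110,40),(90,255,255))
p=cv2.findNonZero(m).reshape(-1,2); p=p[(p[:,1]>200)&(p[:,1]<330)&(p[:,0]>220)&(p[:,0]<350)].astype(float)
zt=sense()["tcp_pos"][2]+.0006
W=np.array([ray(s,u,v,zt)[:2] for u,v in p])
q=least_squares(lambda x:np.hypot(*(W-x[:2]).T)-x[2],[.516,-.174,.023],loss="soft_l1",f_scale=.002).x; print("rim",q,cv2.boundingRect(p.astype(np.int32)))
print("tcp proj",proj(s,sense()["tcp_pos"]))
```

```text
top [354. 197.] 9 [ 0.5975 -0.2232]
top [310.8 210.5] 10 [ 0.5535 -0.09  ]
top [343. 214.] 1 [ 0.5442 -0.1893]
top [345.5 215.5] 2 [ 0.5397 -0.197 ]
top [340.5 221.1] 66 [ 0.522  -0.1817]
top [329.5 222.8] 8 [ 0.5165 -0.1479]
top [348. 220.] 1 [ 0.5259 -0.2047]
top [348.  224.5] 2 [ 0.512  -0.2048]
top [333.5 230. ] 4 [ 0.4944 -0.1603]
top [337. 232.] 1 [ 0.4884 -0.1711]
top [366.8 233.6] 5 [ 0.4849 -0.2624]
top [323.  247.8] 6 [ 0.4392 -0.1284]
scene [218.5 188. ] 2 [ 0.4744 -0.2169]
scene [223.2 194.4] 16 [ 0.4894 -0.192 ]
scene [187.5 217.5] 4 [ 0.6003 -0.226 ]
scene [180.  223.5] 2 [ 0.6253 -0.2304]
scene [242.2 223.8] 6 [ 0.5554 -0.0927]
scene [233.9 232.5] 42 [ 0.5888 -0.0956]
wrist [387.8  92.4] 80 [ 0.3731 -0.1769]
wrist [399.5  90. ] 2 [ 0.3642 -0.1704]
wrist [236. 104.] 1 [ 0.479  -0.2745]
wrist [241.6 118.4] 132 [ 0.4854 -0.262 ]
wrist [332.6 118.8] 21 [ 0.4254 -0.1977]
wrist [392.6 121.2] 67 [ 0.3872 -0.1538]
wrist [221. 119.] 1 [ 0.4994 -0.2762]
wrist [283.5 129.1] 104 [ 0.4649 -0.2257]
wrist [313.  129.8] 4 [ 0.4456 -0.2043]
wrist [347.5 145.6] 112 [ 0.433  -0.1688]
wri
[... 1228 characters left out ...]
71]
wrist [202. 207.] 1 [ 0.581  -0.2341]
wrist [389.8 209.6] 82 [ 0.448  -0.0883]
wrist [210. 211.] 1 [ 0.5786 -0.2252]
wrist [318.5 219.5] 8 [ 0.5071 -0.1353]
wrist [198.6 225.6] 112 [ 0.5996 -0.2238]
wrist [302.5 220.5] 2 [ 0.5195 -0.1469]
wrist [247. 224.] 1 [ 0.5628 -0.1873]
wrist [285.9 239.1] 332 [ 0.547  -0.1452]
wrist [401.6 228.9] 21 [ 0.4536 -0.0628]
wrist [226.3 241.7] 347 [ 0.5935 -0.1903]
wrist [270.8 254.1] 216 [ 0.5713 -0.1451]
wrist [361.6 251.6] 56 [ 0.5009 -0.0746]
wrist [211. 250.] 1 [ 0.6124 -0.1962]
wrist [310.  256.5] 2 [ 0.5438 -0.1117]
rim [ 0.51473024 -0.17747061  0.02301258] (236, 210, 99, 105)
tcp proj (np.float64(287.414399734041), np.float64(281.36306997079936))
```

The stand axis averages (0.520, -0.177) over the three views. I move the gauge over it and go down to just above the stud tip.

>>> {"api": "step_arm", "payload": {
  "increments": "0.02 -0.0046 0.0027 0 0.4;0.04 -0.0046 0.0027 0 0.4;0.055 -0.0046 0.0027 0 0.4;0.06 -0.0046 0.0027 0 0.4;0.06 -0.0046 0.0027 0 0.4;0.06 -0.0046 0.0027 0 0.4"
}}

```text
time: 5.72
tcp_pos: [0.5213, -0.1755, 0.1215]
ee_rot: [0.923, 1.57, 1.679]
wrist_force: [0.4, 0.5, -2.6]
grip_width: 0.6
```

```bash
python3 -c "
from h import *
import pickle
s=snap('wrist','pics/w3.png'); t=snap('scene','pics/s3.png'); rel([.521,-.176,.1])
pickle.dump((s,t),open('w3.pkl','wb'))
for z in (.0745,.034): print(z,proj(t,[.52,-.177,z]),proj(s,[.52,-.177,z]))
cv2.imwrite('pics/c3.png',np.hstack([s['frame'][150:390,180:400],cv2.resize(t['frame'][150:230,175:265],(540,480),interpolation=2)[:240*2:2][:240,:] if 0 else cv2.resize(t['frame'][150:230,175:265],(270,240),interpolation=2)])[:,:,::-1])
"
```

```text
t 5.82 tcp [ 0.5215 -0.1758  0.1221] q [-0.37 -0.1   1.85  0.    1.39 -2.7 ] F [ 0.2  0.6 -2.8] M [ 0.09 -0.09  0.01] g 0.598
tool shift [ 0.0221  0.0002 -0.0005] toolz [0.728 0.686 0.001]
0.0745 (np.float64(218.7660699712789), np.float64(186.65608242630597)) (np.float64(285.608543286004), np.float64(241.7840219919896))
0.034 (np.float64(220.66356308657686), np.float64(198.26174018987624)) (np.float64(285.4841829641161), np.float64(222.36708326464452))
```

View pics/c3.png

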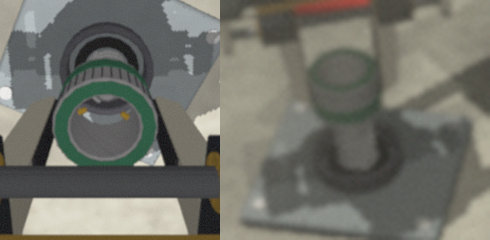

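Run:
```python
from h import *
import pickle
s,t=pickle.load(open("w3.pkl","rb")); a,b=pickle.load(open("s0.pkl","rb"))
hsv=cv2.cvtColor(t["frame"],cv2.COLOR_RGB2HSV); m=cv2.inRange(hsv,(55,60,20),(95,255,255))
for r in range(160,200):
    x=np.nonzero(m[r,195:245])[0]+195
    if len(x)>3: print(r,x.min(),x.max(),(x.min()+x.max())/2,len(x))
# cup in the initial scene picture: dark blob on the plate
g=cv2.GaussianBlur(cv2.cvtColor(b["frame"],cv2.COLOR_RGB2GRAY),(3,3),0)
mm=(g<75).astype(np.uint8); mm[:185]=0;mm[220:]=0;mm[:,:198]=0;mm[:,243:]=0
p=cv2.findNonZero(mm); print("cup",len(p),cv2.boundingRect(p),cv2.minAreaRect(p))
for z in(.0,.082,.09,.122): print(z,proj(t,[.5205,-.1765,z]))
# predicted outline of cup (outer r 38, z=.014...034) about the assumed axis
th=np.linspace(0,6.28,90)
P=np.array([proj(b,[.52+.038*np.cos(k),-.177+.038*np.sin(k),z]) for k in th for z in(.014,.034)]); print("pred cup",P.min(0),P.max(0))
for zz in(.0825,.1225):
  P=np.array([proj(t,[.5215-.0011+.028*np.cos(k),-.1758-.001+.028*np.sin(k),zz]) for k in th]);print("pred gauge",zz,P.min(0),P.max(0))
cv2.imwrite("pics/c4.png",np.hstack([cv2.resize(t["frame"][150:230,180:260],(400,400),interpolation=2),cv2.resize(b["frame"][150:230,180:260],(400,400),interpolation=2)])[:,:,::-1])
```

```text
cup 134 (209, 194, 26, 20) ((221.61175537109375, 204.2529296875), (17.245973587036133, 24.730073928833008), 77.47119140625)
0.0 (np.float64(222.23339542339508), np.float64(207.71530190880748))
0.082 (np.float64(218.45898407604375), np.float64(184.6214313686046))
0.09 (np.float64(218.06769271145225), np.float64(182.2273011888836))
0.122 (np.float64(216.45798050283264), np.float64(172.378219588667))
pred cup [205.69584918 188.02772292] [236.27888278 214.48696719]
pred gauge 0.0825 [206.95542762 176.81800909] [229.72128068 192.28367033]
pred gauge 0.1225 [204.62320449 164.57926955] [228.04183198 180.02648049]
```

View pics/c4.png

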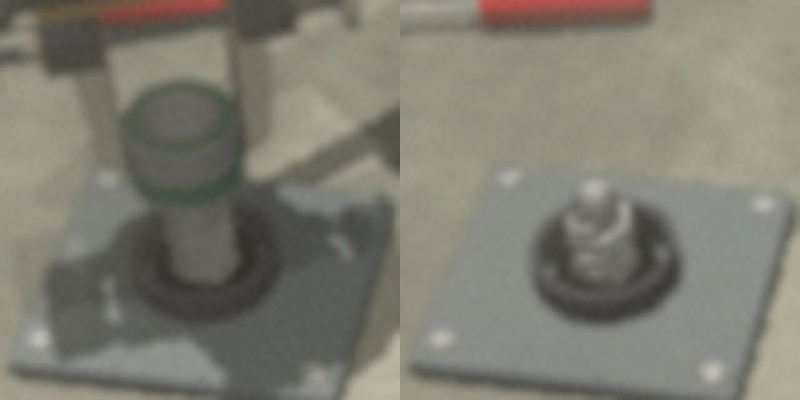

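The enlarged crop agrees with prediction: the cup spans columns 206 to 236, and the gauge 204 to 229 against 204.6 to 228. I lower on gently.

>>> {"api": "step_arm", "payload": {
  "increments": "0.004 0 -0.0005 0 0.4;0.008 0 -0.0005 0 0.4;0.012 0 -0.0005 0 0.4;0.016 0 -0.0005 0 0.4;0.02 0 -0.0005 0 0.4;0.022 0 -0.0005 0 0.4;0.024 0 -0.0005 0 0.4;0.024 0 -0.0005 0 0.4"
}}

```text
time: 6.48
tcp_pos: [0.521, -0.1761, 0.0976]
ee_rot: [0.193, 1.57, 0.948]
wrist_force: [0.3, -0.6, -4.4]
grip_width: 0.602
```

```bash
python3 -c "
from h import *
st()"
```

```text
t 6.48 tcp [ 0.521  -0.1761  0.0976] q [-0.37 -0.08  1.88  0.    1.35 -2.7 ] F [ 0.3 -0.6 -4.4] M [ 0.09 -0.09  0.05] g 0.602
```

>>> {"api": "step_arm", "payload": {
  "increments": "0.001 0 0 0 0.4;0.002 0 0 0 0.4;0.003 0 0 0 0.4;0.004 0 0 0 0.4;0.004 0 0 0 0.4"
}}

```text
time: 6.9
tcp_pos: [0.521, -0.1761, 0.0934]
ee_rot: [0.421, 1.57, 1.177]
wrist_force: [-0.3, 0.6, -3.7]
grip_width: 0.601
```

>>> {"api": "step_arm", "payload": {
  "increments": "0.001 0 0 0 0.4;0.002 0 0 0 0.4;0.002 0 0 0 0.4"
}}

```text
time: 7.15
tcp_pos: [0.5211, -0.1762, 0.0917]
ee_rot: [-0.319, 1.57, 0.436]
wrist_force: [-0.5, 0.4, -0.0]
grip_width: 0.601
```

>>> {"api": "step_arm", "payload": {
  "increments": "0.001 0 0 0 0.4;0.002 0 0 0 0.4;0.002 0 0 0 0.4"
}}

```text
time: 7.4
tcp_pos: [0.5215, -0.1762, 0.091]
ee_rot: [-0.734, 1.569, 0.021]
wrist_force: [-3.1, 1.9, 11.5]
grip_width: 0.603
```

Contact is at underside of about 52 mm, inside the expected range. I ease off slightly, then turn clockwise with matched sinking (0.5 mm per 6°).

>>> {"api": "step_arm", "payload": {
  "increments": "-0.001 0 0 0 0.4;-0.0005 0 0 6 0.4;0 0 0 12 0.4;0.0005 0 0 18 0.4;0.001 0 0 24 0.4;0.001 0 0 24 0.4"
}}

```text
time: 7.9
tcp_pos: [0.5215, -0.1761, 0.0898]
ee_rot: [-0.104, 1.569, 0.228]
wrist_force: [0.2, 2.1, -1.4]
grip_width: 0.603
```

```bash
python3 -c "
from h import *
st()"
```

```text
t 7.9 tcp [ 0.5215 -0.1761  0.0898] q [-0.37 -0.07  1.88  0.    1.33 -2.28] F [ 0.2  2.1 -1.4] M [ 0.42 -0.09 -0.05] g 0.603
```

>>> {"api": "step_arm", "payload": {
  "increments": "0.0005 0 0 6 0.4;0.001 0 0 12 0.4;0.0015 0 0 18 0.4;0.002 0 0 24 0.4;0.0025 0 0 30 0.4;0.003 0 0 36 0.4;0.0035 0 0 42 0.4;0.004 0 0 48 0.4;0.0045 0 0 54 0.4;0.0045 0 0 54 0.4"
}}

```text
time: 8.73
tcp_pos: [0.5214, -0.1762, 0.0853]
ee_rot: [0.807, 1.569, 0.195]
wrist_force: [-3.4, -0.9, 0.3]
grip_width: 0.599
```

```bash
python3 -c "
from h import *
st()"
```

```text
t 8.73 tcp [ 0.5214 -0.1762  0.0853] q [-0.37 -0.07  1.89  0.    1.32 -1.33] F [-3.4 -0.9  0.3] M [-0.08  0.31  0.04] g 0.599
```

>>> {"api": "step_arm", "payload": {
  "increments": "0.0005 -0.0003 -0.0003 6 0.4;0.001 -0.0006 -0.0005 12 0.4;0.0015 -0.0006 -0.0005 18 0.4;0.002 -0.0006 -0.0005 24 0.4;0.0025 -0.0006 -0.0005 30 0.4;0.003 -0.0006 -0.0005 36 0.4;0.0035 -0.0006 -0.0005 42 0.4;0.004 -0.0006 -0.0005 48 0.4;0.0045 -0.0006 -0.0005 54 0.4;0.005 -0.0006 -0.0005 60 0.4;0.0055 -0.0006 -0.0005 66 0.4;0.0055 -0.0006 -0.0005 66 0.4"
}}

```text
time: 9.73
tcp_pos: [0.5206, -0.1765, 0.0797]
ee_rot: [1.83, 1.569, 0.066]
wrist_force: [-0.2, -1.2, -0.7]
grip_width: 0.601
```

```bash
python3 -c "
from h import *
rel([.5207,-.1764,.0743])"
```

```text
t 9.73 tcp [ 0.5206 -0.1765  0.0797] q [-0.37 -0.07  1.89  0.    1.31 -0.18] F [-0.2 -1.2 -0.7] M [-0.21  0.12  0.  ] g 0.601
tool shift [ 0.0054  0.0001 -0.0001] toolz [-0.192 -0.981 -0.   ]
```

>>> {"api": "step_arm", "payload": {
  "increments": "0.0005 0 0 6 0.4;0.001 0 0 12 0.4;0.0015 0 0 18 0.4;0.002 0 0 24 0.4;0.0025 0 0 30 0.4;0.003 0 0 36 0.4;0.0035 0 0 42 0.4;0.004 0 0 48 0.4;0.0045 0 0 54 0.4;0.005 0 0 60 0.4;0.0055 0 0 66 0.4;0.0055 0 0 66 0.4"
}}

```text
time: 10.73
tcp_pos: [0.5203, -0.1765, 0.0742]
ee_rot: [-3.135, 1.57, 0.235]
wrist_force: [-4.7, -0.1, 2.5]
grip_width: 0.602
```

>>> {"api": "step_arm", "payload": {
  "increments": "0.0005 0 0 6 0.4;0.001 0 0 12 0.4;0.0015 0 0 18 0.4;0.002 0 0 24 0.4;0.0025 0 0 30 0.4;0.0025 0 0 30 0.4"
}}

```text
time: 11.23
tcp_pos: [0.5201, -0.1764, 0.0717]
ee_rot: [-1.152, 1.57, 1.697]
wrist_force: [-3.2, 2.9, 1.6]
grip_width: 0.6
```

```bash
python3 -c "
from h import *
st()"
```

```text
t 11.23 tcp [ 0.5201 -0.1764  0.0717] q [-0.37 -0.06  1.9   0.    1.3   1.49] F [-3.2  2.9  1.6] M [ 0.5   0.81 -0.03] g 0.6
```

I am near the stop window and have only 80° of wrist stroke left. I regrip now, so the stop is felt well within range.

>>> {"api": "step_arm", "payload": {
  "increments": "0 0 0 0 0.75;0 0 0 0 0.75;0 0 0 0 0.75;0 0 0 -6 0.75;0 0 0 -13 0.75;0 0 0 -20 0.75;0 0 0 -27 0.75;0 0 0 -34 0.75;0 0 0 -41 0.75;0 0 0 -48 0.75;0 0 0 -55 0.75;0 0 0 -62 0.75"
}}

```text
time: 12.23
tcp_pos: [0.5202, -0.1764, 0.0718]
ee_rot: [-2.729, 1.57, 1.212]
wrist_force: [-0.2, -0.1, 0.3]
grip_width: 0.75
```

>>> {"api": "step_arm", "payload": {
  "increments": "0 0 0 -7 0.75;0 0 0 -14 0.75;0 0 0 -21 0.75;0 0 0 -28 0.75;0 0 0 -35 0.75;0 0 0 -42 0.75;0 0 0 -49 0.75;0 0 0 -56 0.75;0 0 0 -63 0.75;0 0 0 -70 0.75;0 0 0 -77 0.75;0 0 0 -77 0.75"
}}

```text
time: 13.23
tcp_pos: [0.5203, -0.1764, 0.0718]
ee_rot: [1.935, 1.57, 0.946]
wrist_force: [-0.8, 0.8, 0.8]
grip_width: 0.747
```

Run:
```python
from h import *
from scipy.optimize import least_squares
s=snap("wrist","pics/w5.png"); t=snap("scene","pics/s5.png")
S=st(); zt=S["tcp_pos"][2]
R=Ro.from_euler("xyz",S["ee_rot"]).as_matrix(); print(R.round(3))
hsv=cv2.cvtColor(s["frame"],cv2.COLOR_RGB2HSV); m=cv2.inRange(hsv,(65,110,40),(90,255,255))
p=cv2.findNonZero(m).reshape(-1,2); p=p[(p[:,1]>200)&(p[:,1]<340)&(p[:,0]>200)&(p[:,0]<370)].astype(float)
W=np.array([ray(s,u,v,zt)[:2] for u,v in p]); 
q=least_squares(lambda x:np.hypot(*(W-x[:2]).T)-x[2],[.516,-.174,.023],loss="soft_l1",f_scale=.002).x; print("rim",q,"tool",(R.T@np.array([q[0]-S["tcp_pos"][0],q[1]-S["tcp_pos"][1],0])).round(4))
cv2.imwrite("pics/c5.png",np.hstack([s["frame"][150:390,160:420],cv2.resize(t["frame"][150:230,180:260],(240,240),interpolation=2)])[:,:,::-1])
```

```text
t 13.33 tcp [ 0.5203 -0.1764  0.0718] q [-0.37 -0.06  1.9   0.    1.3  -0.94] F [-1.  -0.1  0.5] M [-0.06 -0.16 -0.04] g 0.749
[[ 0.     0.842  0.54 ]
 [ 0.     0.54  -0.842]
 [-1.     0.001 -0.   ]]
rim [ 0.52166319 -0.1749133   0.02321099] tool [ 0.      0.002  -0.0005]
```

View pics/c5.png

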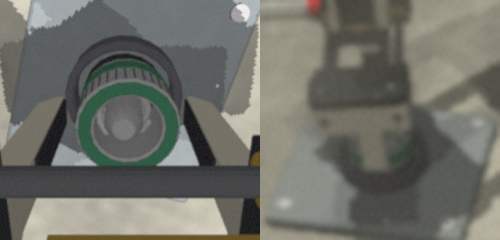

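The gauge sits free and upright on the thread. I regrip at 12 N so it can slip before forcing, then continue in smaller strokes while watching force.

>>> {"api": "step_arm", "payload": {
  "increments": "0 0.0004 0 0 0.5;0 0.0004 0 0 0.4;0 0.0004 0 0 0.4;0 0.0004 0 0 0.4;0 0.0004 0 0 0.4;0 0.0004 0 0 0.4",
  "squeeze": 12
}}

```text
time: 13.83
tcp_pos: [0.5207, -0.1762, 0.0719]
ee_rot: [1.434, 1.57, 0.433]
wrist_force: [1.3, -0.2, 1.9]
grip_width: 0.606
```

>>> {"api": "step_arm", "payload": {
  "increments": "0.00025 0 0 3 0.4;0.0005 0 0 6 0.4;0.00075 0 0 9 0.4;0.001 0 0 12 0.4;0.001 0 0 12 0.4"
}}

```text
time: 14.25
tcp_pos: [0.5207, -0.1762, 0.0708]
ee_rot: [2.004, 1.57, 0.791]
wrist_force: [0.3, -0.1, 0.9]
grip_width: 0.606
```

```bash
python3 -c "
from h import *
st()"
```

```text
t 14.25 tcp [ 0.5207 -0.1762  0.0708] q [-0.37 -0.06  1.9   0.    1.3  -0.73] F [ 0.3 -0.1  0.9] M [ 0.06 -0.27 -0.02] g 0.606
```

>>> {"api": "step_arm", "payload": {
  "increments": "0.00025 0 0 3 0.4;0.0005 0 0 6 0.4;0.00075 0 0 9 0.4;0.001 0 0 12 0.4;0.001 0 0 12 0.4"
}}

```text
time: 14.67
tcp_pos: [0.5208, -0.1762, 0.0698]
ee_rot: [1.99, 1.57, 0.566]
wrist_force: [1.0, -0.9, 1.4]
grip_width: 0.607
```

```bash
python3 -c "
from h import *
st()"
```

```text
t 14.67 tcp [ 0.5208 -0.1762  0.0698] q [-0.37 -0.06  1.9   0.    1.3  -0.52] F [ 1.  -0.9  1.4] M [ 0.03 -0.32 -0.02] g 0.607
```

>>> {"api": "step_arm", "payload": {
  "increments": "0.00025 0 0 3 0.4;0.0005 0 0 6 0.4;0.00075 0 0 9 0.4;0.001 0 0 12 0.4;0.001 0 0 12 0.4"
}}

```text
time: 15.08
tcp_pos: [0.5208, -0.1762, 0.0689]
ee_rot: [2.104, 1.57, 0.471]
wrist_force: [0.8, -1.0, 1.3]
grip_width: 0.603
```

```bash
python3 -c "
from h import *
st()"
```

```text
t 15.08 tcp [ 0.5208 -0.1762  0.0689] q [-0.37 -0.06  1.9   0.    1.29 -0.31] F [ 0.8 -1.   1.3] M [-0.09 -0.32 -0.06] g 0.603
```

>>> {"api": "step_arm", "payload": {
  "increments": "0.00025 0 0 3 0.4;0.0005 0 0 6 0.4;0.00075 0 0 9 0.4;0.001 0 0 12 0.4;0.001 0 0 12 0.4"
}}

```text
time: 15.5
tcp_pos: [0.5208, -0.1762, 0.0679]
ee_rot: [2.196, 1.57, 0.355]
wrist_force: [1.5, -0.6, 0.2]
grip_width: 0.604
```

```bash
python3 -c "
from h import *
st()"
```

```text
t 15.5 tcp [ 0.5208 -0.1762  0.0679] q [-0.37 -0.05  1.9   0.    1.29 -0.1 ] F [ 1.5 -0.6  0.2] M [-0.15 -0.25 -0.04] g 0.604
```

>>> {"api": "step_arm", "payload": {
  "increments": "0.00025 0 0 3 0.4;0.0005 0 0 6 0.4;0.00075 0 0 9 0.4;0.001 0 0 12 0.4;0.001 0 0 12 0.4"
}}

```text
time: 15.92
tcp_pos: [0.5208, -0.1763, 0.0669]
ee_rot: [2.403, 1.57, 0.354]
wrist_force: [-0.3, -0.8, 0.8]
grip_width: 0.606
```

```bash
python3 -c "
from h import *
st()"
```

```text
t 15.92 tcp [ 0.5208 -0.1763  0.0669] q [-0.37 -0.05  1.9   0.    1.29  0.1 ] F [-0.3 -0.8  0.8] M [-0.26 -0.1  -0.06] g 0.606
```

>>> {"api": "step_arm", "payload": {
  "increments": "0.00025 0 0 3 0.4;0.0005 0 0 6 0.4;0.00075 0 0 9 0.4;0.001 0 0 12 0.4;0.001 0 0 12 0.4"
}}

```text
time: 16.33
tcp_pos: [0.5209, -0.1763, 0.0662]
ee_rot: [2.35, 1.569, 0.094]
wrist_force: [0.3, -0.7, 4.3]
grip_width: 0.604
```

```bash
python3 -c "
from h import *
st()"
```

```text
t 16.33 tcp [ 0.5209 -0.1763  0.0662] q [-0.37 -0.05  1.9   0.    1.29  0.31] F [ 0.3 -0.7  4.3] M [-0.15 -0.16 -0.02] g 0.604
```

Fz is rising and the sink lags by 0.3 mm, which may be first contact. I continue in smaller steps.

>>> {"api": "step_arm", "payload": {
  "increments": "0.0003 0 0 2 0.4;0.0005 0 0 4 0.4;0.0006 0 0 5 0.4;0.0006 0 0 5 0.4"
}}

```text
time: 16.67
tcp_pos: [0.5212, -0.1764, 0.066]
ee_rot: [2.254, 1.569, -0.085]
wrist_force: [0.7, 0.4, 5.9]
grip_width: 0.609
```

```bash
python3 -c "
from h import *
st()"
```

```text
t 16.67 tcp [ 0.5212 -0.1764  0.066 ] q [-0.37 -0.05  1.9   0.    1.29  0.39] F [0.7 0.4 5.9] M [-0.06 -0.19  0.07] g 0.609
```

>>> {"api": "step_arm", "payload": {
  "increments": "0.0002 0 0 2 0.4;0.0003 0 0 4 0.4;0.0004 0 0 6 0.4;0.0004 0 0 6 0.4"
}}

```text
time: 17.0
tcp_pos: [0.5213, -0.1765, 0.0659]
ee_rot: [2.276, 1.569, -0.164]
wrist_force: [0.3, -0.6, 3.9]
grip_width: 0.604
```

```bash
python3 -c "
from h import *
st()"
```

```text
t 17.0 tcp [ 0.5213 -0.1765  0.0659] q [-0.37 -0.05  1.9   0.    1.29  0.5 ] F [ 0.3 -0.6  3.9] M [-0.13 -0.14  0.03] g 0.604
```

Over the last 11° the gauge has not sunk (TCP z stays about 0.0660), so the stop is carrying it at an underside of about 26.5 mm. I press on it axially to a definite but moderate force.

>>> {"api": "step_arm", "payload": {
  "increments": "0.0005 0 0 1 0.4;0.0008 0 0 2 0.4;0.001 0 0 3 0.4;0.001 0 0 3 0.4;0.001 0 0 3 0.4"
}}

```text
time: 17.42
tcp_pos: [0.5212, -0.1764, 0.0653]
ee_rot: [2.317, 1.569, -0.171]
wrist_force: [-1.6, 0.9, 7.3]
grip_width: 0.604
```

```bash
python3 -c "
from h import *
st()"
```

```text
t 17.42 tcp [ 0.5212 -0.1764  0.0653] q [-0.37 -0.05  1.91  0.    1.29  0.54] F [-1.6  0.9  7.3] M [0.03 0.29 0.04] g 0.604
```

Fz is up to 7 N but z crept 0.6 mm, so I can't yet tell stop contact from slip in the grip. I turn 3° at constant height and watch the torque.

>>> {"api": "step_arm", "payload": {
  "increments": "0 0 0 1 0.4;0 0 0 2 0.4;0 0 0 3 0.4;0 0 0 3 0.4"
}}

```text
time: 17.75
tcp_pos: [0.5212, -0.1765, 0.0652]
ee_rot: [2.357, 1.569, -0.184]
wrist_force: [-1.5, -1.7, 4.9]
grip_width: 0.606
```

```bash
python3 -c "
from h import *
st()"
```

```text
t 17.75 tcp [ 0.5212 -0.1765  0.0652] q [-0.37 -0.05  1.91  0.    1.29  0.6 ] F [-1.5 -1.7  4.9] M [-0.16  0.18  0.02] g 0.606
```

>>> {"api": "step_arm", "payload": {
  "increments": "0.0001 0 0 1 0.4;0.0002 0 0 2 0.4;0.0003 0 0 4 0.4;0.0003 0 0 4 0.4"
}}

```text
time: 18.08
tcp_pos: [0.5212, -0.1766, 0.0652]
ee_rot: [2.304, 1.569, -0.309]
wrist_force: [-2.9, -0.7, 6.7]
grip_width: 0.607
```

```bash
python3 -c "
from h import *
for i in range(3):
    st(); eyes.snapshot('top')
st()"
```

```text
t 18.08 tcp [ 0.5212 -0.1766  0.0652] q [-0.37 -0.05  1.91  0.    1.29  0.67] F [-2.9 -0.7  6.7] M [-0.27  0.32  0.04] g 0.607
t 18.13 tcp [ 0.5211 -0.1766  0.0651] q [-0.37 -0.05  1.91  0.    1.29  0.67] F [-2.4  0.4  5.6] M [-0.21  0.26 -0.04] g 0.604
t 18.18 tcp [ 0.5212 -0.1766  0.0651] q [-0.37 -0.05  1.91  0.    1.29  0.67] F [-2.5 -0.9  6.4] M [-0.24  0.36 -0.  ] g 0.602
t 18.23 tcp [ 0.5212 -0.1765  0.0651] q [-0.37 -0.05  1.91  0.    1.29  0.67] F [-2.4  0.   6.3] M [-0.26  0.34  0.  ] g 0.603
```

>>> {"api": "step_arm", "payload": {
  "increments": "0 0 0 1 0.4;0 0 0 2 0.4;0 0 0 3 0.4;0 0 0 4 0.4;0 0 0 4 0.4"
}}

```text
time: 18.65
tcp_pos: [0.5211, -0.1766, 0.0651]
ee_rot: [2.299, 1.569, -0.384]
wrist_force: [-2.4, -1.6, 4.7]
grip_width: 0.601
```

```bash
python3 -c "
from h import *
for i in range(3):
    st(); eyes.snapshot('top')
st()"
```

```text
t 18.65 tcp [ 0.5211 -0.1766  0.0651] q [-0.37 -0.05  1.91 -0.    1.29  0.74] F [-2.4 -1.6  4.7] M [-0.38  0.38  0.05] g 0.601
t 18.7 tcp [ 0.5211 -0.1766  0.0651] q [-0.37 -0.05  1.91  0.    1.29  0.74] F [-1.7 -1.5  5.8] M [-0.42  0.3   0.05] g 0.602
t 18.75 tcp [ 0.5211 -0.1766  0.0651] q [-0.37 -0.05  1.91  0.    1.29  0.74] F [-3.2 -0.7  5.4] M [-0.43  0.34  0.09] g 0.602
t 18.8 tcp [ 0.5211 -0.1766  0.0651] q [-0.37 -0.05  1.91 -0.    1.29  0.74] F [-3.3 -1.9  4.6] M [-0.36  0.34  0.04] g 0.602
```

With height held, Fz stays and the turning torque has now begun to rise, from about 0 to 0.06 N·m. The gauge is firmly on its stop. I turn back about 100° in total, since the 2 mm of play absorbs about 24°, and lift with the thread.

>>> {"api": "step_arm", "payload": {
  "increments": "0 0 0 -6 0.4;0 0 0 -12 0.4;-0.0005 0 0 -18 0.4;-0.001 0 0 -24 0.4;-0.0015 0 0 -30 0.4;-0.002 0 0 -36 0.4;-0.0025 0 0 -42 0.4;-0.003 0 0 -48 0.4;-0.0035 0 0 -54 0.4;-0.0035 0 0 -54 0.4"
}}

```text
time: 19.63
tcp_pos: [0.5209, -0.1764, 0.0681]
ee_rot: [1.596, 1.57, -0.138]
wrist_force: [-0.3, 0.5, -1.4]
grip_width: 0.606
```

```bash
python3 -c "
from h import *
st()"
```

```text
t 19.63 tcp [ 0.5209 -0.1764  0.0681] q [-0.37 -0.05  1.9   0.    1.29 -0.21] F [-0.3  0.5 -1.4] M [-0.09 -0.1   0.03] g 0.606
```

>>> {"api": "step_arm", "payload": {
  "increments": "-0.0005 0 0 -6 0.4;-0.001 0 0 -12 0.4;-0.0015 0 0 -18 0.4;-0.002 0 0 -24 0.4;-0.0025 0 0 -30 0.4;-0.003 0 0 -36 0.4;-0.0035 0 0 -42 0.4;-0.0038 0 0 -46 0.4;-0.0038 0 0 -46 0.4"
}}

```text
time: 20.38
tcp_pos: [0.5208, -0.1763, 0.0718]
ee_rot: [1.073, 1.57, 0.141]
wrist_force: [-0.3, 0.2, 1.4]
grip_width: 0.606
```

```bash
python3 -c "
from h import *
st()"
```

```text
t 20.38 tcp [ 0.5208 -0.1763  0.0718] q [-0.37 -0.06  1.9   0.    1.3  -1.01] F [-0.3  0.2  1.4] M [-0.08 -0.01 -0.02] g 0.606
```

Relative to first contact (q6 about 0.27), the gauge is now turned back about 1.28 rad, so it rests about 6 mm above the stop. I release and retreat upward.

>>> {"api": "step_arm", "payload": {
  "increments": "0 0 0 0 0.5;0 0 0 0 0.7;0 0 0 0 0.85;0 0 0 0 0.85;0 0 0 0 0.85;0 0 0 0 0.85;-0.02 0 0 0 0.85;-0.05 0 0 0 0.85;-0.085 0 0 0 0.85;-0.12 0 0 0 0.85;-0.13 0 0 0 0.85;-0.13 0 0 0 0.85"
}}

```text
time: 21.38
tcp_pos: [0.5217, -0.1767, 0.2053]
ee_rot: [0.644, 1.565, -0.288]
wrist_force: [0.0, 0.3, -0.1]
grip_width: 0.85
```

Run:
```python
from h import *
from scipy.optimize import least_squares
st(); s=snap("wrist","pics/w6.png"); t=snap("scene","pics/s6.png")
hsv=cv2.cvtColor(s["frame"],cv2.COLOR_RGB2HSV); m=cv2.inRange(hsv,(65,110,40),(90,255,255))
p=cv2.findNonZero(m).reshape(-1,2)
p=p[(abs(p[:,0]-285)<70)].astype(float)
for zt in(.068,.0725,.077):
    W=np.array([ray(s,u,v,zt)[:2] for u,v in p]); 
    q=least_squares(lambda x:np.hypot(*(W-x[:2]).T)-x[2],[.52,-.177,.023],loss="soft_l1",f_scale=.002).x; print(zt,"rim",q.round(4),cv2.boundingRect(p.astype(np.int32)))
cv2.imwrite("pics/c6.png",np.hstack([s["frame"][100:340,150:410],cv2.resize(t["frame"][150:230,175:275],(400,320),interpolation=2)[:240]])[:,:,::-1])
```

```text
t 21.38 tcp [ 0.5217 -0.1767  0.2053] q [-0.37 -0.15  1.76  0.    1.52 -1.01] F [ 0.   0.3 -0.1] M [-0.02 -0.11  0.03] g 0.85
0.068 rim [ 0.5234 -0.177   0.0234] (258, 172, 54, 61)
0.0725 rim [ 0.5226 -0.1759  0.023 ] (258, 172, 54, 61)
0.077 rim [ 0.5218 -0.1749  0.0226] (258, 172, 54, 61)
```

View pics/c6.png

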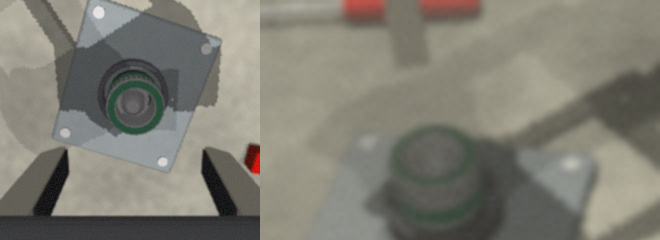

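The gauge sits upright on the stud, the gripper is clear, and wrist forces are near zero. I hand in.

```bash
python3 -c "
from h import *
print(workorder.finish_job()); st()"
```

```text
the job is handed in; nothing more can be done
None
the job is handed in; nothing more can be done
```

I screwed the green-banded gauge onto the stud until it met its stop and turned it back about a quarter turn. I then let go, raised the gripper clear and handed the job in at about 21 s of the 72 s. The hand-in gave no verdict.

- **Stop:** I met it with the gauge's underside about 26 mm above the stand's underside. The gauge stopped sinking as it turned, and I pressed on it with roughly 5–7 N by the wrist sensor. By the end the turning torque had risen slightly, to about 0.06 N·m.
- **Turning past contact:** I turned on about 0.4–0.5 rad after first contact, which reaches the task's "too hard" limit. Some of that was the 2 mm of thread play. The wrist force stayed low, but it does not show the force between gauge and stop directly.
- **Turning back:** I turned the gauge back 100° from where I stopped, about 1.28 rad from first contact. It should be resting about 6 mm above the stop; I worked this out from the turn angle and did not measure it.
- **Final check:** The last pictures show the gauge upright on the stud and released, with wrist force near zero. Its rim measured within about 3 mm of the stand's axis, and the cameras disagree among themselves by 2–3 mm. I did not re-measure the other items at the end, but the arm never went near them at low height.
- **Where readings disagreed:** When I pressed on the stop, the gripper crept down about 0.6 mm. That could have been the gauge slipping in the grip, so I confirmed the stop by turning a little further at constant height.

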